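# Put the sausage-filler nozzles back on their board in order of size

## Robot

A 6-joint arm with a two-finger parallel gripper is mounted at the origin on the work surface. World frame = base frame: x ahead of the robot, y to its left, z up, the work surface at z = 0. Lengths are in m, angles in rad, forces in N, time in s.
With the tool pointing down it reaches from about 0.425 to 0.925 m from the base axis. Payload 12.5 kg.
Tool frame: the origin (TCP) lies at the very end of the fingers, on their centre line; the grasp point (between the pads) lies 19 mm behind it; z points along the fingers, y is the line along which they close (so a half turn about z gives the same grasp; the last joint's range is limited). The gripper opens to 85 mm and grips with 20 to 120 N. Pads are 22 mm wide; open, the fingers measure 114 mm over their backs; the gripper's body (76 mm by 85 mm) begins 54 mm behind the grasp point. The pads swing forward as they close: fully open they stand 13 mm farther back than shut.
Start: joints at [-1.292, 0.491, 1.559, -0, 1.092, -0.106], TCP at [0.235, -0.579, 0.231] pointing down, gripper open.
Joint ranges: [-3.1, 3.1], [-0.84, 2.19], [0.05, 2.79], [-1.13, 4.28], [0.06, 2.93], [-2.69, 2.69]. Speed limits (rad/s): [2.22, 2.22, 2.79, 3.14, 3.14, 3.14].

## Interface

Orientations are given as a unit quaternion [w, x, y, z].
In Python, from workcell import robot gives the robot as it stands. The module is installed in compiled form; this text tells all that it offers.
- The arm moves only by the tool move_arm, never from a script. Its argument "targets" is text: rows parted by semicolons, each of 5 numbers parted by spaces: the shift along the world's x, y, z in units of 25 mm (1.0 is 25 mm), then the turn about the world's z in units of 5 degrees (1.0 is 5 degrees), then the finger opening in mm, from 0 to 85.4. A call has exactly 10 rows; each row shifts and turns the commanded pose from where the row before left it; what a row does not reach is not made up. A row lasts 1/10 s, in which the tool goes at most 50 mm and 8.59 degrees, less where a joint would pass 70% of its speed; a pose out of reach is approached as far as the arm can. A call is refused whole if a number of a shift passes 1 or a number of a turn 1, either way. A call with a gripper value outside its range is refused whole. The fingers move at their own pace and stop on an object; the grip force is fixed at half the most. Time passes only in rows, so rows that do not move let the fingers close, or fill a call up. It gives the time, the measured TCP pose, the force, the opening and the grip force at its end, in the units of the state.
- robot.read_state(): the state, without advancing time (a new reading comes with each control period).
- robot.grab_frame(name): name is "side" or "top" or "wrist"; returns a dict with "img" (384x512x3 uint8, red, green, blue), "range_z" (384x512 float32, m along the optical axis (not along the pixel's ray), 0 where there is no reading), "fx", "fy", "cx", "cy" (pixels), "eye" and "orientation" of the camera in the world; the wrist camera has in their place "T_tool_cam" (4x4, takes a point from camera to tool coordinates, whose origin is the TCP and whose axes are the flange's). Camera axes: x right, y down, z forward; pixel columns grow to the right and rows downward; lengths in m; the calibration is good to about 2 mm. A picture is of the moment at which its call begins: read the wrist's pose just before it.
- robot.hand_in(): hands the job in; it is judged then, once.
The state is a dict: "clock": time; "joint_pos": joint angles; "qd": joint speeds; "joint_torque": joint torques, N m; "tool_pos": TCP position; "orientation": TCP orientation; "wrist_force": force on the tool from outside, world axes, zero at the start; "moment": the same for the moment, N m; "width": opening from 0.0 (shut) to 1.0 (fully open); "gripper_force": force on a finger pad.
Only numpy, scipy, OpenCV 4.12 (cv2) and the standard library are available. Lean on these libraries where they do the work, as an engineer would, in place of code of your own. Each camera call takes 0.05 s, during which the arm holds its last target. There are 200 camera calls.

## Task

Put the four white filling nozzles back on the blue board in order of tube thickness: the thickest on the seat next to the red peg, then thinner and thinner towards the grey peg, one to a seat. Stand each upright on its flange, centred on its round mark so that hardly any of the black shows around it, let go, and leave the loudhailer where it stands.

Things in the scene. Friction and masses are not known exactly. Their poses are not given: they have to be found in the camera images.
- nozzle_16: The thinnest of the four filling nozzles: loose, white plastic, upright on its round flange, tube 16 mm across with a dark mouth on top. Flange 58 mm across, 8 mm thick; cone up to 24 mm, then straight round tube to the top at 90 mm. About 70 g. Origin: centre of the flange's underside; z up to the mouth; its yaw means nothing.
- nozzle_25: The second thinnest of the four filling nozzles: loose, white plastic, upright on its round flange, tube 25 mm across with a dark mouth on top. Flange 58 mm across, 8 mm thick; cone up to 24 mm, then straight round tube to the top at 90 mm. About 90 g. Origin: centre of the flange's underside; z up to the mouth; its yaw means nothing.
- nozzle_35: The second thickest of the four filling nozzles: loose, white plastic, upright on its round flange, tube 35 mm across with a dark mouth on top. Flange 58 mm across, 8 mm thick; cone up to 24 mm, then straight round tube to the top at 90 mm. About 110 g. Origin: centre of the flange's underside; z up to the mouth; its yaw means nothing.
- nozzle_45: The thickest of the four filling nozzles: loose, white plastic, upright on its round flange, tube 45 mm across with a dark mouth on top. Flange 58 mm across, 8 mm thick; cone up to 24 mm, then straight round tube to the top at 90 mm. About 130 g. Origin: centre of the flange's underside; z up to the mouth; its yaw means nothing.
- seat_a: Seat mark, the end seat on the board's +y side: a black disc 60 mm across with a white rim, printed on a fixed blue board (12 mm thick, 85 x 400 mm) lying on the table; seats a, b, c, d stand in a straight row, 80 mm apart. Origin: centre of the mark on the board's top face, 12 mm above the table; x across the board, y along the row from d to a, z up.
- seat_b: Seat mark, second from the board's +y end: a black disc 60 mm across with a white rim, printed on a fixed blue board (12 mm thick, 85 x 400 mm) lying on the table; seats a, b, c, d stand in a straight row, 80 mm apart. Origin: centre of the mark on the board's top face, 12 mm above the table; x across the board, y along the row from d to a, z up.
- seat_c: Seat mark, third from the board's +y end: a black disc 60 mm across with a white rim, printed on a fixed blue board (12 mm thick, 85 x 400 mm) lying on the table; seats a, b, c, d stand in a straight row, 80 mm apart. Origin: centre of the mark on the board's top face, 12 mm above the table; x across the board, y along the row from d to a, z up.
- seat_d: Seat mark, the end seat on the board's -y side: a black disc 60 mm across with a white rim, printed on a fixed blue board (12 mm thick, 85 x 400 mm) lying on the table; seats a, b, c, d stand in a straight row, 80 mm apart. Origin: centre of the mark on the board's top face, 12 mm above the table; x across the board, y along the row from d to a, z up.
- red_peg: Red round peg, 26 mm across and 22 mm tall, fixed on the blue board, in line with the row of seats and 58 mm beyond the centre of the end seat nearest it; it shows which end of the row is the start (the other end has a like peg in grey). It may be at either end. Origin: centre of its underside on the board's top face.
- loudhailer: Bystander: a blue and white loudhailer standing loose on its wide mouth on the table, left of the board, 205 mm tall, 124 mm across at the foot, with a pistol handle reaching to 85 mm from its axis. Origin: centre of its underside; z up; x towards the handle. To be left alone.

How it is judged:
By the outcome, as a careful person would: the job done as asked, in the order asked, and still so for the second after the job is handed in, with the robot touching nothing.
It also fails if it takes over 109 s, if anything falls off the work surface, if the arm or the gripper's body presses on something with over 40 N, if the wrist force passes 120 N, or if a joint passes its speed limit or range.

## Working session

There is one attempt and no reset: what is moved stays moved. The work goes in short steps, Python scripts to look and compute and a tool call to move; the robot and the scene stay as the last step left them, time stands still between calls to the robot, and variables do not carry over. Pictures are saved under pics/ and viewed, at most 14 in all, crops included, and the job is handed in when it is done.

Besides the shell and the picture viewer there is one more tool, called after "Request:" in YAML: its name, and indented under it one key for each argument. move_arm: Moves the arm, as the interface text tells. Its arguments: {"type":"object","properties":{"targets":{"type":"string"}},"required":["targets"]}

```bash
mkdir -p pics; cat > h.py <<'E'
import numpy as np, cv2
from scipy.spatial.transform import Rotation as R
from workcell import robot
def T_of(f,st=None):
    T=np.eye(4)
    if "T_tool_cam" in f:
        q=st["orientation"]; T[:3,:3]=R.from_quat([q[1],q[2],q[3],q[0]]).as_matrix(); T[:3,3]=st["tool_pos"]
        return T@np.array(f["T_tool_cam"])
    q=np.array(f["orientation"])
    T[:3,:3]=q if q.shape==(3,3) else R.from_quat([q[1],q[2],q[3],q[0]]).as_matrix(); T[:3,3]=f["eye"]; return T
def cloud(f,T):
    z=f["range_z"].astype(float); v,u=np.mgrid[:384,:512]
    p=np.stack([(u-f["cx"])/f["fx"]*z,(v-f["cy"])/f["fy"]*z,z],-1)
    P=p@T[:3,:3].T+T[:3,3]; P[z==0]=np.nan; return P
def grab(n,save=None):
    st=robot.read_state(); f=robot.grab_frame(n); P=cloud(f,T_of(f,st))
    if save: cv2.imwrite("pics/"+save,f["img"][:,:,::-1])
    return f,P,st
E
python3 - <<'E'
from h import *
for n in("top","side"):
    f,P,st=grab(n,n+"1.png"); np.savez(n+"1.npz",P=P,img=f["img"],T=T_of(f,st),k=[f["fx"],f["fy"],f["cx"],f["cy"]])
    print(n,f["eye"],f["orientation"],f["fx"])
print(st)
E
```

```text
top [0.42071868 0.05792807 1.04501845] [-0.05670353  0.70916463 -0.70186737  0.03538971] 437.07963201329636
side [0.50311877 0.77654826 0.78223523] [ 0.0133658  -0.04087036  0.92832164 -0.36928296] 408.18398754028874
{'clock': 0.05, 'joint_pos': array([-1.29158345e+00,  4.91550198e-01,  1.55945539e+00, -2.69150171e-06,
        1.09172311e+00, -1.05596264e-01]), 'qd': array([-1.28793610e-03, -1.82924433e-03, -8.91280182e-04,  6.33755312e-05,
       -1.03546587e-04,  8.36985397e-04]), 'joint_torque': array([ 3.20843799e-03, -6.20062280e+01, -2.62341034e+01, -8.99205361e-05,
        2.81119406e-03, -5.73449384e-06]), 'tool_pos': array([ 0.23457153, -0.57905781,  0.23073152]), 'orientation': array([-5.65780755e-04,  9.81546995e-01,  1.91220222e-01, -5.04366213e-05]), 'wrist_force': array([ 0.83000588, -0.19788961,  0.44890946]), 'moment': array([-0.0411235 ,  0.00868703,  0.01163174]), 'gripper_force': 0.0, 'width': 0.9990706440711256}
```

View pics/top1.png

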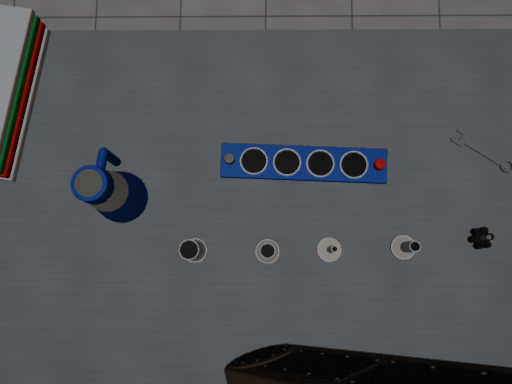

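View pics/side1.png

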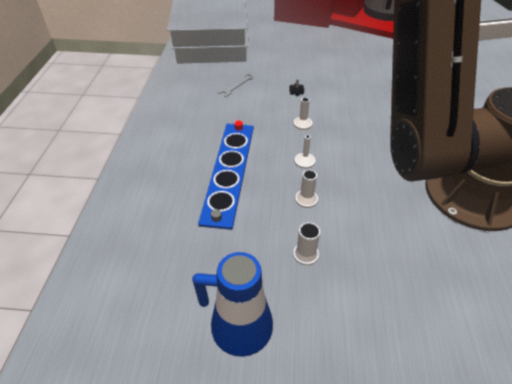

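The top view shows the red peg at (379,164), which is the −y end. The seats are at (254,160), (287,162), (320,163) and (353,165). The nozzles are 45 at (190,250), 35 at (267,251), 16 at (330,250) and 25 at (405,247). The side view agrees. That gives d=45, c=35, b=25, a=16.

```bash
python3 - <<'E'
from h import *
def circ(p):
    A=np.c_[2*p,np.ones(len(p))]; s=np.linalg.lstsq(A,(p**2).sum(1),rcond=None)[0]; return s[:2],np.sqrt(s[2]+s[:2]@s[:2])
d=np.load("top1.npz"); P,img,T,k=d["P"],d["img"],d["T"],d["k"]
def ray(u,v,z):
    r=T[:3,:3]@np.array([(u-k[2])/k[0],(v-k[3])/k[1],1]); return T[:3,3]+r*(z-T[2,3])/r[2]
g=img.max(2)
for n,(u,v) in dict(a=(254,160),b=(287,162),c=(320,163),d=(353,165)).items():
    m=np.zeros_like(g); s=np.s_[v-16:v+17,u-16:u+17]; m[s]=(g[s]<60)
    nl,l,st,c=cv2.connectedComponentsWithStats(m); i=1+np.argmax(st[1:,4]); 
    print("seat",n,c[i],st[i,4],ray(*c[i],.012).round(4),"board z",np.nanmedian(P[v-5:v+6,u-5:u+6,2]).round(4))
u,v=379,164; print("red",ray(u,v,.034))
for n,(u,v) in {45:(190,250),35:(267,251),16:(330,250),25:(405,247)}.items():
    s=np.s_[v-22:v+23,u-26:u+27]; Q=P[s].reshape(-1,3)
    for lo,hi in((.003,.013),(.08,.097)):
        q=Q[(Q[:,2]>lo)&(Q[:,2]<hi)]
        h=cv2.convexHull(q[:,:2].astype(np.float32))[:,0]; c,r=cv2.minEnclosingCircle(h)
        print(n,lo,len(q),"minenc",np.round(c,4),round(r,4),"z",np.median(q[:,2]).round(4))
E
```

```text
seat a [253.41590909 160.35      ] 440 [0.6543 0.0943 0.012 ] board z 0.0131
seat b [286.60273973 161.67579909] 438 [0.6515 0.0143 0.012 ] board z 0.0134
seat c [320.02961276 162.88838269] 439 [ 0.649  -0.0658  0.012 ] board z 0.0131
seat d [353.55973451 164.17256637] 452 [ 0.6463 -0.1458  0.012 ] board z 0.0135
red [ 0.64226974 -0.20057957  0.034     ]
45 0.003 228 minenc [0.4368 0.2431] 0.0777 z 0.0044
45 0.08 347 minenc [0.4384 0.2313] 0.0227 z 0.0907
35 0.003 319 minenc [0.4412 0.0583] 0.0775 z 0.0052
35 0.08 203 minenc [0.4379 0.0599] 0.0174 z 0.0907
16 0.003 367 minenc [ 0.4382 -0.0876] 0.0757 z 0.0073
16 0.08 48 minenc [ 0.4436 -0.0845] 0.0079 z 0.0908
25 0.003 342 minenc [ 0.4521 -0.2655] 0.0757 z 0.0062
25 0.08 124 minenc [ 0.4506 -0.257 ] 0.0133 z 0.0909
```

Request:
move_arm:
  targets: "0.8 1 0 1 85; 0.8 1 0 1 85; 0.8 1 0 1 85; 0.8 1 0 1 85; 0.8 1 0 1 85; 0.8 1 0 1 85; 0.8 1 0 1 85; 0.8 1 0 1 85; 0.8 1 0 1 85; 0.8 1 0 1 85"

```text
clock: 1.1
tool_pos: [0.4352, -0.3281, 0.2311]
orientation: [-0.0, 0.808, 0.59, -0.0]
wrist_force: [1.0, -0.3, 0.2]
width: 0.993
gripper_force: 0.0
```

Request:
move_arm:
  targets: "0.2 0.8 0 0.8 85; 0.2 0.8 0 0.8 85; 0.2 0.8 0 0.8 85; 0 0.5 0 0.8 85; 0 0 0 0 85; 0 0 0 0 85; 0 0 0 0 85; 0 0 0 0 85; 0 0 0 0 85; 0 0 0 0 85"

```text
clock: 2.1
tool_pos: [0.4496, -0.2571, 0.2313]
orientation: [0.0, 0.719, 0.695, 0.0]
wrist_force: [0.2, 0.5, 0.1]
width: 0.997
gripper_force: 0.0
```

```bash
cat >> h.py <<'E'
def circ_top(P,xy,zr,rad=.04):
    m=(np.hypot(P[...,0]-xy[0],P[...,1]-xy[1])<rad)&(P[...,2]>zr[0])&(P[...,2]<zr[1])
    q=P[m][:,:2].astype(np.float32)
    if len(q)<8: return None
    c,r=cv2.minEnclosingCircle(cv2.convexHull(q)); return np.round(c,4),round(r,4),np.median(P[m][:,2]).round(4),len(q)
E
python3 - <<'E'
from h import *
f,P,st=grab("wrist","w1.png"); print(st["tool_pos"],st["orientation"],st["width"],f["T_tool_cam"])
print(circ_top(P,(.4506,-.257),(.08,.097)),circ_top(P,(.4506,-.257),(.004,.013)))
E
```

```text
[ 0.44958094 -0.25708927  0.23126683] [8.50077838e-06 7.19295780e-01 6.94703952e-01 1.80644214e-05] 0.9967050292500604 [[ 3.61664462e-04 -9.64675030e-01 -2.63442509e-01  6.51156516e-02]
 [ 9.99998066e-01  8.58175396e-04 -1.76963321e-03  1.65403177e-04]
 [ 1.93320085e-03 -2.63441360e-01  9.64673475e-01 -1.42999997e-01]
 [ 0.00000000e+00  0.00000000e+00  0.00000000e+00  1.00000000e+00]]
(array([ 0.4511, -0.2583]), 0.0128, np.float64(0.0907), 628) (array([ 0.4512, -0.2583]), 0.029, np.float64(0.009), 650)
```

View pics/w1.png

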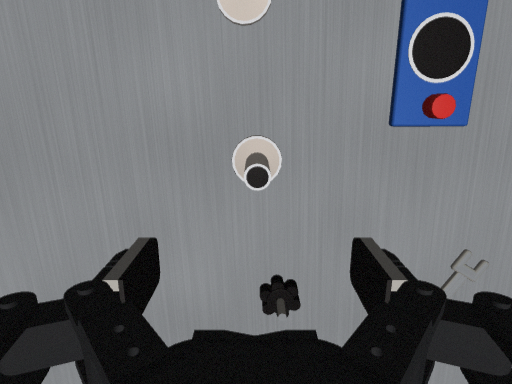

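The wrist view shows nozzle_25 centred between the open fingers, with its mouth at (257,177). Both cameras agree on its position to about 1 mm. Next I descend and grasp.

Request:
move_arm:
  targets: "0.06 -0.05 -1 0 85; 0 0 -1 0 85; 0 0 -1 0 85; 0 0 -1 0 85; 0 0 -1 0 85; 0 0 -1 0 85; 0 0 -0.8 0 85; 0 0 -0.6 0 85; 0 0 0 0 85; 0 0 0 0 50"

```text
clock: 3.15
tool_pos: [0.4512, -0.2582, 0.0465]
orientation: [-0.0, 0.719, 0.695, 0.0]
wrist_force: [0.4, 0.1, -0.0]
width: 0.853
gripper_force: 0.0
```

Request:
move_arm:
  targets: "0 0 0 0 15; 0 0 0 0 15; 0 0 0 0 15; 0 0 0 0 15; 0 0 0 0 15; 0 0 0 0 15; 0 0 0 0 15; 0 0 0 0 15; 0 0 0 0 15; 0 0 0 0 15"

```text
clock: 4.15
tool_pos: [0.4514, -0.2582, 0.047]
orientation: [0.001, 0.719, 0.695, 0.0]
wrist_force: [-0.4, 1.2, 5.8]
width: 0.278
gripper_force: 58.4
```

Request:
move_arm:
  targets: "0 0 1 0 15; 0 0 1 0 15; 0 0 1 0 15; 0.5 0.5 1 0 15; 1 1 1 0 15; 1 1 1 0 15; 1 1 0 0 15; 1 1 0 0 15; 1 1 0 0 15; 1 1 0 0 15"

```text
clock: 5.15
tool_pos: [0.6144, -0.0943, 0.1965]
orientation: [0.0, 0.719, 0.695, 0.0]
wrist_force: [0.1, -0.7, -0.3]
width: 0.279
gripper_force: 59.0
```

Request:
move_arm:
  targets: "1 1 0 0 15; 0.5 1 0 0 15; 0 0.5 0 0 15; 0 0 0 0 15; 0 0 0 0 15; 0 0 0 0 15; 0 0 0 0 15; 0 0 0 0 15; 0 0 0 0 15; 0 0 0 0 15"

```text
clock: 6.15
tool_pos: [0.6511, -0.0333, 0.1964]
orientation: [0.0, 0.719, 0.695, 0.0]
wrist_force: [0.4, 0.1, -0.2]
width: 0.275
gripper_force: 59.0
```

```bash
cat >> h.py <<'E'
def seats(f,st,exp,z=.012):
    """exp: dict name->xy guess; black-disc centre by ellipse fit, ray cast onto z"""
    T=T_of(f,st); k=np.array([[f["fx"],0,f["cx"]],[0,f["fy"],f["cy"]],[0,0,1]]); g=f["img"].max(2)
    out={}
    for n,xy in exp.items():
        t=np.linspace(0,2*np.pi,48); c=np.c_[xy[0]+.0335*np.cos(t),xy[1]+.0335*np.sin(t),0*t+z]
        p=(c-T[:3,3])@T[:3,:3]@k.T; p=p[:,:2]/p[:,2:]
        if p.min()<0 or (p>[511,383]).any(): continue
        m=np.zeros_like(g); cv2.fillPoly(m,[p.astype(np.int32)],1); m=m*(g<60).astype(np.uint8)
        nl,l,s,_=cv2.connectedComponentsWithStats(m); i=1+np.argmax(s[1:,4])
        q=np.argwhere(l==i)[:,::-1].astype(float)
        r=np.c_[(q[:,0]-k[0,2])/k[0,0],(q[:,1]-k[1,2])/k[1,1],np.ones(len(q))]@T[:3,:3].T
        w=(T[:3,3]+r*((z-T[2,3])/r[:,2])[:,None])[:,:2].astype(np.float32)
        c2,rr=cv2.minEnclosingCircle(cv2.convexHull(w)); out[n]=(np.round(c2,4),round(rr,4),"fill",round(len(np.unique(q,axis=0))/1,0))
    return out
S=dict(a=(.6543,.0943),b=(.6515,.0143),c=(.649,-.0658),d=(.6463,-.1458))
E
python3 - <<'E'
from h import *
f,P,st=grab("wrist","w2.png"); print(st["tool_pos"],st["orientation"],st["width"])
print(seats(f,st,S))
E
```

```text
[ 0.65108573 -0.03328677  0.19635446] [4.81894617e-05 7.19157176e-01 6.94847432e-01 2.95026669e-05] 0.2753486238194622Traceback (most recent call last):
  File "<stdin>", line 3, in <module>
  File "h.py", line 33, in seats
    nl,l,s,_=cv2.connectedComponentsWithStats(m); i=1+np.argmax(s[1:,4])
                                                      ~~~~~~~~~^^^^^^^^^
    return _wrapfunc(a, 'argmax', axis=axis, out=out, **kwds)
    return bound(*args, **kwds)
ValueError: attempt to get argmax of an empty sequence
```

View pics/w2.png

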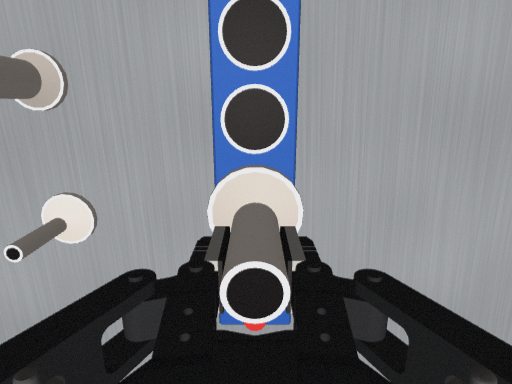

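The wrist view shows seat b at (255,118) and seat a at (254,31). The held nozzle is upright, with its flange centred near (255,211).

```bash
python3 - <<'E'
from h import *
f,P,st=grab("wrist"); t=st["tool_pos"]
print(t,seats(f,st,{k:S[k] for k in "ab"}))
m=(np.hypot(P[...,0]-t[0],P[...,1]-t[1])<.04)&(P[...,2]>t[2]-.06)
v=P[m]; print(np.histogram(v[:,2],bins=12))
zf=t[2]-.047+.008
for zr in((zf-.005,zf+.005),(zf+.075,zf+.09)): print(zr,circ_top(P,t[:2],zr))
E
```

```text
[ 0.65109117 -0.03316845  0.1963146 ] {'b': (array([0.6521, 0.0138]), 0.0294, 'fill', 2562.0)}
(array([2183, 1880,  315,  389, 1003, 1447, 1971, 6097, 6292, 3380, 7346,
       5679]), array([0.15078958, 0.16291091, 0.17503224, 0.18715356, 0.19927489,
       0.21139622, 0.22351755, 0.23563888, 0.24776021, 0.25988154,
       0.27200287, 0.2841242 , 0.29624553]))
(np.float64(0.152314595329953), np.float64(0.16231459532995302)) (array([ 0.6512, -0.0321]), 0.0289, np.float64(0.1583), 2035)
(np.float64(0.23231459532995302), np.float64(0.247314595329953)) (array([ 0.6517, -0.0223]), 0.0384, np.float64(0.2402), 6803)
```

Request:
move_arm:
  targets: "0.04 0.86 0 0 15; 0 1 0 0 15; 0 0 -1 0 15; 0 0 -1 0 15; 0 0 -1 0 15; 0 0 -1 0 15; 0 0 -0.8 0 15; 0 0 -0.44 0 15; 0 0 0 0 15; 0 0 0 0 15"

```text
clock: 7.25
tool_pos: [0.6525, 0.0134, 0.066]
orientation: [0.0, 0.719, 0.695, 0.0]
wrist_force: [0.3, -0.8, -0.5]
width: 0.279
gripper_force: 59.0
```

```bash
cat >> h.py <<'E'
def flange(P,xy,z,tol=.004):
    "circle fit on flange-top points: enclosing circle and lsq fit of outer rim"
    m=(np.hypot(P[...,0]-xy[0],P[...,1]-xy[1])<.036)&(abs(P[...,2]-z)<tol)
    q=P[m][:,:2].astype(np.float32); c,r=cv2.minEnclosingCircle(cv2.convexHull(q)); return np.round(c,4),round(r,4),np.median(P[m][:,2]).round(4),len(q)
E
python3 - <<'E'
from h import *
f,P,st=grab("wrist","w3.png"); t=st["tool_pos"]; print(t,flange(P,t,t[2]-.038))
f,P,st=grab("top","t3.png"); 
E
```

```text
[0.65253293 0.0134345  0.06599448] (array([0.6526, 0.0136]), 0.0289, np.float64(0.028), 1986)
```

View pics/w3.png

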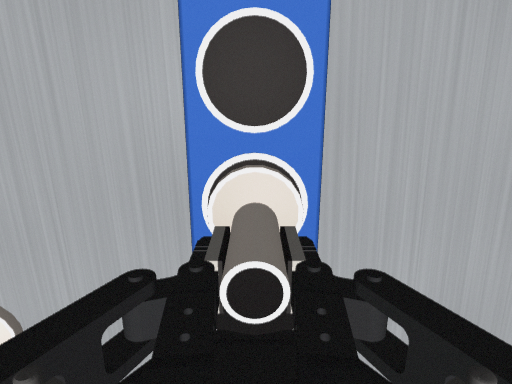

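Request:
move_arm:
  targets: "-0.02 0.01 -0.1 0 15; 0 0 -0.1 0 15; 0 0 -0.06 0 15; 0 0 0 0 15; 0 0 0 0 15; 0 0 0 0 30; 0 0 0 0 50; 0 0 0 0 85; 0 0 0 0 85; 0 0 0 0 85"

```text
clock: 8.35
tool_pos: [0.6516, 0.0137, 0.0588]
orientation: [0.0, 0.719, 0.695, -0.0]
wrist_force: [0.5, -0.1, 0.4]
width: 0.99
gripper_force: 0.0
```

```bash
python3 - <<'E'
from h import *
f,P,st=grab("wrist","w4.png"); t=st["tool_pos"]; print(t,st["width"],flange(P,t,.020),seats(f,st,{"a":S["a"]}))
E
```

```text
[0.65161457 0.01370085 0.05875616] 0.9895664354151644 (array([0.6513, 0.0139]), 0.0293, np.float64(0.0209), 2107) {'a': (array([0.6549, 0.0942]), 0.0298, 'fill', 9230.0)}
```

View pics/w4.png

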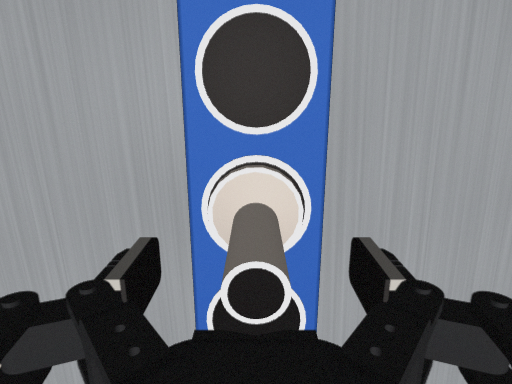

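Request:
move_arm:
  targets: "0 0 1 0 85; 0 0 1 0 85; 0 0 1 0 85; -1 -0.4 1 0 85; -1 -0.5 1 0 85; -1 -0.5 1 0 85; -1 -0.5 0.9 0 85; -1 -0.5 0 0 85; -1 -0.5 0 0 85; -1 -0.5 0 0 85"

```text
clock: 9.4
tool_pos: [0.4755, -0.0716, 0.2316]
orientation: [0.0, 0.719, 0.695, 0.0]
wrist_force: [-0.2, -0.8, 1.3]
width: 0.993
gripper_force: 0.0
```

Request:
move_arm:
  targets: "-0.8 -0.4 0 0 85; -0.5 -0.1 0 0 85; 0 0 0 0 85; 0 0 0 0 85; 0 0 0 0 85; 0 0 0 0 85; 0 0 0 0 85; 0 0 0 0 85; 0 0 0 0 85; 0 0 0 0 85"

```text
clock: 10.4
tool_pos: [0.4441, -0.0838, 0.2313]
orientation: [-0.0, 0.719, 0.695, 0.0]
wrist_force: [-0.7, -0.7, 0.3]
width: 0.992
gripper_force: 0.0
```

```bash
python3 - <<'E'
from h import *
f,P,st=grab("wrist","w5.png"); t=st["tool_pos"]; c=(.4436,-.0845)
print(t,flange(P,c,.009),circ_top(P,c,(.08,.097)),circ_top(P,(.4379,.0599),(.08,.097)))
f,P,st=grab("top","t5.png"); print(circ_top(P,(.6515,.014),(.095,.108)))
i=cv2.resize(f["img"][130:200,210:395,::-1],None,fx=4,fy=4,interpolation=cv2.INTER_CUBIC); cv2.imwrite("pics/t5c.png",i)
E
```

```text
[ 0.44414454 -0.0837829   0.2312916 ] (array([ 0.4437, -0.0857]), 0.029, np.float64(0.0093), 825) (array([ 0.4437, -0.0861]), 0.0081, np.float64(0.0906), 277) (array([0.4378, 0.058 ]), 0.0175, np.float64(0.0906), 932)
(array([0.6512, 0.0144]), 0.0126, np.float64(0.1026), 105)
```

View pics/t5c.png

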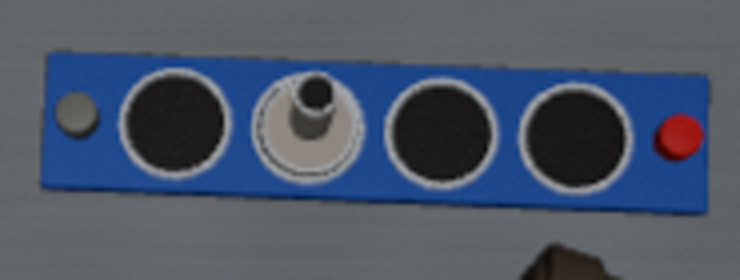

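The top crop shows nozzle_25 centred at (308,128) in its rim, with a thin, even black ring around it. Next I take nozzle_16.

Request:
move_arm:
  targets: "-0.02 -0.085 -1 0 85; 0 0 -1 0 85; 0 0 -1 0 85; 0 0 -1 0 85; 0 0 -1 0 85; 0 0 -1 0 85; 0 0 -0.8 0 85; 0 0 -0.6 0 85; 0 0 0 0 85; 0 0 0 0 50"

```text
clock: 11.5
tool_pos: [0.4437, -0.086, 0.0465]
orientation: [-0.0, 0.719, 0.695, -0.0]
wrist_force: [0.7, 0.0, 0.7]
width: 0.853
gripper_force: 0.0
```

Request:
move_arm:
  targets: "0 0 0 0 6; 0 0 0 0 6; 0 0 0 0 6; 0 0 0 0 6; 0 0 0 0 6; 0 0 0 0 6; 0 0 0 0 6; 0 0 0 0 6; 0 0 0 0 6; 0 0 0 0 6"

```text
clock: 12.5
tool_pos: [0.4439, -0.086, 0.0468]
orientation: [0.0, 0.719, 0.695, 0.0]
wrist_force: [0.4, 0.6, 6.8]
width: 0.172
gripper_force: 58.3
```

Request:
move_arm:
  targets: "0 0 1 0 6; 0 0 1 0 6; 0 0 1 0 6; 0.5 0.4 1 0 6; 1 0.8 1 0 6; 1 0.8 1 0 6; 1 0.8 0 0 6; 1 0.8 0 0 6; 1 0.9 0 0 6; 1 0.9 0 0 6"

```text
clock: 13.5
tool_pos: [0.6068, 0.0501, 0.1963]
orientation: [-0.0, 0.719, 0.695, -0.0]
wrist_force: [0.2, -0.9, -0.5]
width: 0.168
gripper_force: 58.6
```

Request:
move_arm:
  targets: "1 0.9 0 0 6; 0.9 0.9 0 0 6; 0.04 0 0 0 6; 0 0 -1 0 6; 0 0 -1 0 6; 0 0 -1 0 6; 0 0 -1 0 6; 0 0 -0.8 0 6; 0 0 -0.4 0 6; 0 0 0 0 6"

```text
clock: 14.5
tool_pos: [0.6539, 0.0937, 0.0652]
orientation: [-0.001, 0.719, 0.695, -0.001]
wrist_force: [1.0, -0.2, -1.3]
width: 0.169
gripper_force: 58.6
```

```bash
python3 - <<'E'
from h import *
f,P,st=grab("wrist","w6.png"); t=st["tool_pos"]; print(t,st["width"],flange(P,t,t[2]-.038))
E
```

```text
[0.65387191 0.09374378 0.06516409] 0.1690716715703694 (array([0.6537, 0.0943]), 0.029, np.float64(0.0276), 2416)
```

View pics/w6.png

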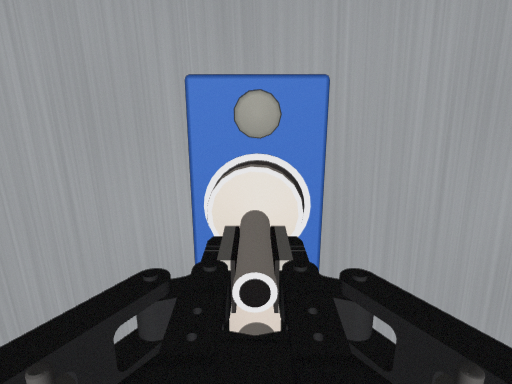

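The wrist view shows nozzle_16 just above seat a. The flange is about 1 mm to the left (−x) of the rim centre at (257,205), so I correct that, lower and release.

Request:
move_arm:
  targets: "0.035 0 -0.1 0 6; 0 0 -0.1 0 6; 0 0 -0.04 0 6; 0 0 0 0 6; 0 0 0 0 6; 0 0 0 0 20; 0 0 0 0 50; 0 0 0 0 85; 0 0 0 0 85; 0 0 0 0 85"

```text
clock: 15.55
tool_pos: [0.6555, 0.0941, 0.0603]
orientation: [0.0, 0.719, 0.695, 0.0]
wrist_force: [-0.4, -0.3, -0.2]
width: 0.897
gripper_force: 0.0
```

```bash
python3 - <<'E'
from h import *
f,P,st=grab("wrist","w7.png"); t=st["tool_pos"]; print(t,st["width"],flange(P,t,.020))
E
```

```text
[0.65551396 0.09407106 0.06033188] 0.8973805249788686 (array([0.6555, 0.0945]), 0.029, np.float64(0.021), 2549)
```

Request:
move_arm:
  targets: "0 0 1 0 85; 0 0 1 0 85; 0 0 1 0 85; -1 -0.2 1 0 85; -1 -0.2 1 0 85; -1 -0.2 1 0 85; -1 -0.2 0.84 0 85; -1 -0.2 0 0 85; -1 -0.2 0 0 85; -1 -0.2 0 0 85"

```text
clock: 16.6
tool_pos: [0.4794, 0.0589, 0.2316]
orientation: [0.0, 0.719, 0.695, 0.0]
wrist_force: [1.1, -0.1, -0.6]
width: 0.994
gripper_force: 0.0
```

Request:
move_arm:
  targets: "-1 0 0 0 85; -0.7 0 0 0 85; 0 0 0 0 85; 0 0 0 0 85; 0 0 0 0 85; 0 0 0 0 85; 0 0 0 0 85; 0 0 0 0 85; 0 0 0 0 85; 0 0 0 0 85"

```text
clock: 17.6
tool_pos: [0.4381, 0.059, 0.2313]
orientation: [0.0, 0.719, 0.695, 0.0]
wrist_force: [-0.6, -0.0, -0.5]
width: 0.996
gripper_force: 0.0
```

```bash
python3 - <<'E'
from h import *
f,P,st=grab("wrist","w8.png"); t=st["tool_pos"]; c=(.4379,.0590)
print(t,flange(P,c,.009),circ_top(P,c,(.08,.097)))
f,P,st=grab("top","t8.png"); print(circ_top(P,(.6515,.014),(.095,.108)),circ_top(P,(.6543,.0943),(.095,.108)))
E
```

```text
[0.43807497 0.05904776 0.23131411] (array([0.4377, 0.0592]), 0.0289, np.float64(0.009), 467) (array([0.4378, 0.0589]), 0.0177, np.float64(0.0908), 1199)
(array([0.6514, 0.0146]), 0.0127, np.float64(0.1024), 104) (array([0.6549, 0.0951]), 0.008, np.float64(0.1021), 45)
```

Request:
move_arm:
  targets: "-0.01 0 -1 0 85; 0 0 -1 0 85; 0 0 -1 0 85; 0 0 -1 0 85; 0 0 -1 0 85; 0 0 -1 0 85; 0 0 -0.8 0 85; 0 0 -0.6 0 85; 0 0 0 0 85; 0 0 0 0 60"

```text
clock: 18.7
tool_pos: [0.4379, 0.0591, 0.0465]
orientation: [-0.0, 0.719, 0.695, -0.0]
wrist_force: [-0.5, 0.7, 0.3]
width: 0.856
gripper_force: 0.0
```

Request:
move_arm:
  targets: "0 0 0 0 25; 0 0 0 0 25; 0 0 0 0 25; 0 0 0 0 25; 0 0 0 0 25; 0 0 0 0 25; 0 0 0 0 25; 0 0 0 0 25; 0 0 0 0 25; 0 0 0 0 25"

```text
clock: 19.7
tool_pos: [0.4382, 0.0591, 0.0471]
orientation: [0.001, 0.719, 0.695, 0.001]
wrist_force: [0.5, -0.3, 8.1]
width: 0.4
gripper_force: 58.8
```

Request:
move_arm:
  targets: "0 0 1 0 25; 0 0 1 0 25; 0 0 1 0 25; 0.5 0 1 0 25; 1 -0.5 1 0 25; 1 -0.7 1 0 25; 1 -0.7 0 0 25; 1 -0.7 0 0 25; 1 -0.7 0 0 25; 1 -0.7 0 0 25"

```text
clock: 20.7
tool_pos: [0.601, -0.0417, 0.1967]
orientation: [0.0, 0.719, 0.695, 0.0]
wrist_force: [0.1, 0.5, -0.8]
width: 0.397
gripper_force: 60.3
```

Request:
move_arm:
  targets: "1 -0.7 0 0 25; 0.9 -0.3 0 0 25; 0.04 0 0 0 25; 0 0 -1 0 25; 0 0 -1 0 25; 0 0 -1 0 25; 0 0 -1 0 25; 0 0 -0.8 0 25; 0 0 -0.4 0 25; 0 0 0 0 25"

```text
clock: 21.7
tool_pos: [0.6479, -0.0655, 0.0655]
orientation: [-0.001, 0.719, 0.695, -0.001]
wrist_force: [0.7, -0.3, -1.1]
width: 0.396
gripper_force: 60.3
```

```bash
python3 - <<'E'
from h import *
f,P,st=grab("wrist","w9.png"); t=st["tool_pos"]; print(t,st["width"],flange(P,t,t[2]-.038))
E
```

```text
[ 0.6478608  -0.06553225  0.06546598] 0.3956629568848564 (array([ 0.6478, -0.0652]), 0.0289, np.float64(0.0271), 1627)
```

View pics/w9.png

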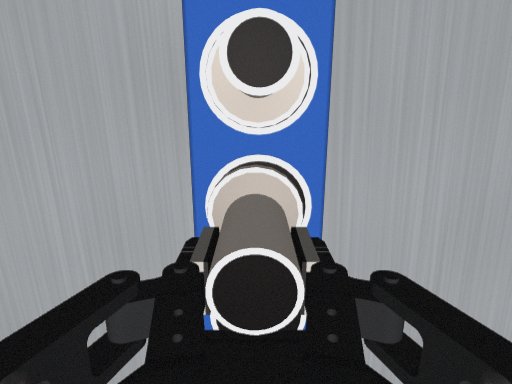

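The wrist view shows nozzle_35 above seat c. The rim centre is at (258,205) and the flange at about (254,210), so I correct by about 1.5 mm in +x and release.

Request:
move_arm:
  targets: "0.04 -0.02 -0.1 0 25; 0 0 -0.1 0 25; 0 0 -0.06 0 25; 0 0 0 0 25; 0 0 0 0 25; 0 0 0 0 40; 0 0 0 0 60; 0 0 0 0 85; 0 0 0 0 85; 0 0 0 0 85"

```text
clock: 22.75
tool_pos: [0.6498, -0.0664, 0.0599]
orientation: [0.0, 0.719, 0.695, 0.0]
wrist_force: [0.3, 0.4, -0.6]
width: 0.992
gripper_force: 0.0
```

```bash
python3 - <<'E'
from h import *
f,P,st=grab("wrist","w10.png"); t=st["tool_pos"]; print(t,st["width"],flange(P,t,.020))
E
```

```text
[ 0.64978756 -0.06643469  0.05987551] 0.9917590505718015 (array([ 0.6499, -0.066 ]), 0.029, np.float64(0.0207), 1606)
```

Request:
move_arm:
  targets: "0 0 1 0 85; 0 0 1 0 85; 0 0 1 0 85; -0.8 0.8 1 0 85; -1 1 1 0 85; -1 1 1 0 85; -1 1 0.84 0 85; -1 1 0 0 85; -1 1 0 0 85; -1 1 0 0 85"

```text
clock: 23.8
tool_pos: [0.4786, 0.1044, 0.2312]
orientation: [0.0, 0.719, 0.695, 0.0]
wrist_force: [0.3, -0.0, 0.6]
width: 0.998
gripper_force: 0.0
```

Request:
move_arm:
  targets: "-1 1 0 0 85; -0.6 1 0 0 85; 0 1 0 0 85; 0 1 0 0 85; 0 1 0 0 85; 0 0 0 0 85; 0 0 0 0 85; 0 0 0 0 85; 0 0 0 0 85; 0 0 0 0 85"

```text
clock: 24.8
tool_pos: [0.4399, 0.2279, 0.2309]
orientation: [0.0, 0.719, 0.695, 0.0]
wrist_force: [0.1, -0.1, 0.2]
width: 0.997
gripper_force: 0.0
```

```bash
python3 - <<'E'
from h import *
f,P,st=grab("wrist","w11.png"); t=st["tool_pos"]; c=(.4384,.2305)
print(t,flange(P,c,.009),circ_top(P,c,(.08,.097)))
f,P,st=grab("top","t11.png"); print([circ_top(P,S[k],(.095,.108)) for k in "abc"])
E
```

```text
[0.43988204 0.22794693 0.23090772] (array([0.4382, 0.2314]), 0.0287, np.float64(0.0086), 316) (array([0.4385, 0.2306]), 0.0227, np.float64(0.0909), 1954)
[(array([0.6548, 0.0956]), 0.0083, np.float64(0.1023), 45), (array([0.6513, 0.0142]), 0.0128, np.float64(0.1029), 106), (array([ 0.6492, -0.0658]), 0.018, np.float64(0.1027), 206)]
```

Request:
move_arm:
  targets: "-0.055 0.115 -1 0 85; 0 0 -1 0 85; 0 0 -1 0 85; 0 0 -1 0 85; 0 0 -1 0 85; 0 0 -1 0 85; 0 0 -0.8 0 85; 0 0 -0.6 0 85; 0 0 0 0 85; 0 0 0 0 65"

```text
clock: 25.9
tool_pos: [0.4386, 0.2314, 0.0461]
orientation: [-0.0, 0.719, 0.695, -0.0]
wrist_force: [-0.7, 0.2, 1.0]
width: 0.855
gripper_force: 0.0
```

Request:
move_arm:
  targets: "0 0 0 0 35; 0 0 0 0 35; 0 0 0 0 35; 0 0 0 0 35; 0 0 0 0 35; 0 0 0 0 35; 0 0 0 0 35; 0 0 0 0 35; 0 0 0 0 35; 0 0 0 0 35"

```text
clock: 26.9
tool_pos: [0.4388, 0.2316, 0.0469]
orientation: [0.0, 0.719, 0.695, 0.001]
wrist_force: [-0.4, -1.9, 5.3]
width: 0.513
gripper_force: 60.2
```

Request:
move_arm:
  targets: "0 0 1 0 35; 0 0 1 0 35; 0 0 1 0 35; 0 0 1 0 35; 0 -0.5 1 0 35; 0.5 -1 1 0 35; 0.7 -1 0 0 35; 0.7 -1 0 0 35; 0.7 -1 0 0 35; 0.7 -1 0 0 35"

```text
clock: 27.9
tool_pos: [0.5213, 0.0929, 0.1965]
orientation: [0.0, 0.719, 0.695, 0.0]
wrist_force: [0.3, 0.7, -1.6]
width: 0.513
gripper_force: 61.4
```

Request:
move_arm:
  targets: "0.7 -1 0 0 35; 0.7 -1 0 0 35; 0.7 -1 0 0 35; 0.7 -1 0 0 35; 0.7 -1 0 0 35; 0.7 -1 0 0 35; 0.7 -1 0 0 35; 0.1 -1 0 0 35; 0 -1 0 0 35; 0 -0.5 0 0 35"

```text
clock: 28.9
tool_pos: [0.6457, -0.1453, 0.1961]
orientation: [0.0, 0.719, 0.695, 0.0]
wrist_force: [0.5, 0.7, -0.4]
width: 0.509
gripper_force: 61.5
```

Request:
move_arm:
  targets: "0 0 0 0 35; 0 0 0 0 35; 0 0 -1 0 35; 0 0 -1 0 35; 0 0 -1 0 35; 0 0 -0.8 0 35; 0 0 0 0 35; 0 0 0 0 35; 0 0 0 0 35; 0 0 0 0 35"

```text
clock: 29.9
tool_pos: [0.6464, -0.1434, 0.1022]
orientation: [0.001, 0.719, 0.695, 0.0]
wrist_force: [-0.5, -0.6, -1.2]
width: 0.513
gripper_force: 61.5
```

```bash
python3 - <<'E'
from h import *
f,P,st=grab("wrist","w12.png"); t=st["tool_pos"]; print(t,st["width"],flange(P,t,t[2]-.038))
E
```

```text
[ 0.64638172 -0.14343109  0.10217018] 0.5134436551900066 (array([ 0.6461, -0.1439]), 0.0288, np.float64(0.0637), 1228)
```

Request:
move_arm:
  targets: "0.02 -0.076 -0.6 0 35; 0 0 -0.6 0 35; 0 0 -0.27 0 35; 0 0 0 0 35; 0 0 0 0 35; 0 0 0 0 35; 0 0 0 0 35; 0 0 0 0 35; 0 0 0 0 35; 0 0 0 0 35"

```text
clock: 30.95
tool_pos: [0.6464, -0.1455, 0.0642]
orientation: [0.0, 0.719, 0.695, 0.0]
wrist_force: [0.3, -0.3, -2.0]
width: 0.514
gripper_force: 61.5
```

```bash
python3 - <<'E'
from h import *
f,P,st=grab("wrist","w13.png"); t=st["tool_pos"]; print(t,st["width"],flange(P,t,t[2]-.038))
E
```

```text
[ 0.64643195 -0.14546258  0.06423266] 0.513742817071252 (array([ 0.6463, -0.1457]), 0.0289, np.float64(0.0258), 1223)
```

View pics/w13.png

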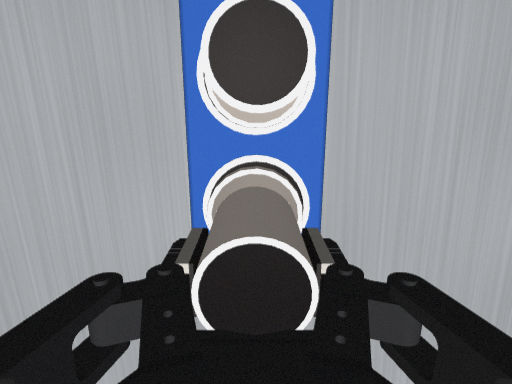

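The wrist view shows nozzle_45 over seat d, centred in its rim at (256,205). I lower it 5 mm, release, and lift away.

Request:
move_arm:
  targets: "0.01 0 -0.1 0 35; 0 0 -0.07 0 35; 0 0 -0.03 0 35; 0 0 0 0 35; 0 0 0 0 35; 0 0 0 0 50; 0 0 0 0 65; 0 0 0 0 85; 0 0 0 0 85; 0 0 0 0 85"

```text
clock: 32.0
tool_pos: [0.6467, -0.1454, 0.0591]
orientation: [0.0, 0.719, 0.695, 0.0]
wrist_force: [0.2, -0.6, -0.1]
width: 0.993
gripper_force: 0.0
```

Request:
move_arm:
  targets: "0 0 0 0 85; 0 0 1 0 85; 0 0 1 0 85; 0 0 1 0 85; 0 0 1 0 85; -1 -1 1 0 85; -1 -1 1 0 85; -1 -1 0 0 85; -1 -1 0 0 85; -1 -1 0 0 85"

```text
clock: 33.0
tool_pos: [0.5205, -0.2712, 0.2094]
orientation: [0.0, 0.719, 0.695, 0.0]
wrist_force: [0.4, -0.7, -0.5]
width: 0.998
gripper_force: 0.0
```

Request:
move_arm:
  targets: "0 -1 0 0 85; 0 -1 0 0 85; 0 -1 0 0 85; 0 0 0 0 85; 0 0 0 0 85; 0 0 0 0 85; 0 0 0 0 85; 0 0 0 0 85; 0 0 0 0 85; 0 0 0 0 85"

```text
clock: 34.0
tool_pos: [0.5217, -0.3452, 0.2092]
orientation: [0.0, 0.719, 0.695, 0.0]
wrist_force: [0.8, 0.0, -0.2]
width: 0.996
gripper_force: 0.0
```

```bash
python3 - <<'E'
from h import *
f,P,st=grab("top","t14.png"); print(st["tool_pos"],[circ_top(P,S[k],(.095,.108)) for k in "abcd"])
i=cv2.resize(f["img"][130:200,210:395,::-1],None,fx=4,fy=4,interpolation=cv2.INTER_CUBIC); cv2.imwrite("pics/t14c.png",i)
E
```

```text
[ 0.52170291 -0.34523208  0.20915959] [(array([0.6547, 0.0955]), 0.0079, np.float64(0.1025), 45), (array([0.6508, 0.0144]), 0.0127, np.float64(0.1027), 106), (array([ 0.649 , -0.0655]), 0.0179, np.float64(0.103), 206), (array([ 0.6454, -0.1455]), 0.0232, np.float64(0.1026), 346)]
```

View pics/t14c.png

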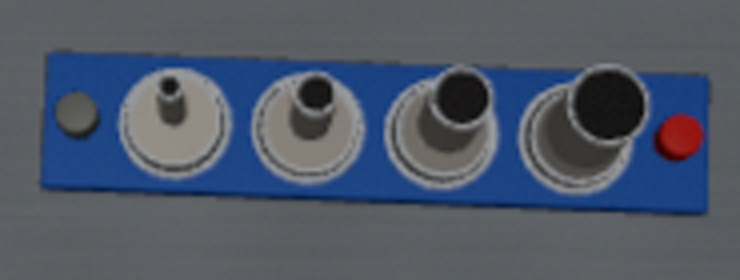

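The top crop shows all four nozzles upright and centred within about 1 mm. They run from thickest at the red peg (right) to thinnest at the grey peg (left), and the gripper is clear of them.

```bash
python3 -c "
from workcell import robot; print(robot.hand_in())"
```

```text
the job is handed in; nothing more can be done
None
```

I put the four nozzles on the board from thickest at the red peg to thinnest at the grey peg (45, 35, 25, 16), each upright and within about 1 mm of its mark, left the loudhailer alone, and handed the job in at about 34 s; no verdict came back.

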